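# Load the drying box and set its dial

### The arm

A 6-joint arm with a two-finger parallel gripper is mounted at the origin on the work surface. World frame = base frame: x ahead of the robot, y to its left, z up, the work surface at z = 0. Lengths are in m, angles in rad, forces in N, time in s.
With the tool pointing down it reaches from about 0.35 to 0.975 m from the base axis. Payload 4.9 kg.
Tool frame: the origin (TCP) lies midway between the tips of the shut fingers; the grasp point (between the pads) lies 19 mm behind it (ctrl.hold_point_z is the distance from the TCP to the grasp point, in m); z points along the fingers, y is the line along which they close (so a half turn about z gives the same grasp; the last joint's range is limited). The gripper opens to 85 mm and grips with 20 to 120 N. Pads are 22 mm wide; open, the fingers measure 114 mm over their backs; the gripper's body (76 mm by 85 mm) begins 54 mm behind the grasp point. The pads swing forward as they close: fully open they stand 13 mm farther back than shut.
Start: joints at [-1.386, 0.053, 1.613, -0, 1.476, -0.119], TCP at [0.187, -0.596, 0.231] pointing down, gripper open.
Joint ranges: [-3.01, 3.01], [-1.01, 2.22], [0.06, 2.58], [-1.02, 4.17], [0.09, 2.62], [-3.14, 3.14]. Speed limits (rad/s): [2.57, 2.57, 3.14, 3.14, 3.14, 3.14].

### API

Orientations are given as a rotation vector (axis times angle).
In Python, from station import status, viewer, finish_job, ctrl gives the robot as it stands.
- The arm moves only by the shell command python3 -m jog 'ROWS' [FORCE]. ROWS is JSON, a list of rows, each a list of 7 numbers: the turn, a rotation vector about the tool's x, y, z each as a share of 5 degrees, from -1 to 1, then the shift along the tool's x, y, z each as a share of 30 mm, from -1 to 1, then the opening, from -1 (shut) to 1 (fully open). A call has 1 to 5 rows; each row shifts and turns the commanded pose from where the row before left it, along the tool's axes as they then stand; what a row does not reach is not made up. A row lasts 1/8 s, in which the tool goes at most 62.5 mm and 10.7 degrees, less where a joint would pass 70% of its speed; a pose out of reach is approached as far as the arm can. A call with a number of a shift or a turn outside -1 to 1 is refused whole. A call with a gripper value outside its range is refused whole. The fingers move at their own pace and stop on an object; FORCE is the grip in N (left out, the last holds). Time passes only in rows, so rows that do not move let the fingers close. It gives the time, the measured TCP pose, the force, the opening and the grip force at its end, in the units of the state.
- status.get_obs(): the state, without advancing time (a new reading comes with each control period).
- viewer.get_image(name): name is "scene" or "top" or "wrist"; returns a dict with "img" (420x560x3 uint8, red, green, blue), "fovy" (degrees; the focal length in pixels is half the picture's height over the tangent of half this angle, whatever the lens; pixels are square), "cx", "cy" (the principal point, pixels), "rvec" (rotation vector, rad) and "tvec" (3), from world to camera coordinates, as OpenCV has them. Camera axes: x right, y down, z forward; pixel columns grow to the right and rows downward; lengths in m; the calibration is good to about 2 mm. A picture is of the moment at which its call begins. There is no depth.
- finish_job(): hands the job in; it is judged then, once.
The state is a dict: "t": time; "q": joint angles; "dq": joint speeds; "effort": joint torques, N m; "tool_pos": TCP position; "tool_rot": TCP orientation; "contact_force": force on the tool from outside, world axes, zero at the start; "wrist_torque": the same for the moment, N m; "opening": finger opening in m; "grip_force": force on a finger pad.
Only numpy, scipy, OpenCV 4.12 (cv2) and the standard library are available. Lean on these libraries where they do the work, as an engineer would, in place of code of your own. Each camera call takes 0.05 s, during which the arm holds its last target. There are 200 camera calls.

### The job

Take the small nutshell ornament by its wooden stem and set it down gently, upright, on the floor of the blue drying box; then close the box's lid fully. After that turn the white dial on the sloping panel so that its black pointer clicks in at the red mark, and leave everything else where it is.

Things in the scene. Friction and masses are not known exactly. Their poses are not given: they have to be found in the camera images.
- dryer: Blue drying box fixed to the table, 200 (x) by 400 (y) by 133 mm high (lid shut: 143); origin: centre of its underside; front = -x. Its left half (+y) is an open-topped chamber, 200 x 200 x 130 mm outside, walls and floor 6 mm. Its right half is a console whose dark panel slopes up away from the front: its normal leans 30 degrees from vertical towards -x.
- chamber_floor (a point): Centre of the chamber's inner floor; axes as the dryer's. Inside 188 x 188 mm, rim 124 mm above this point.
- lid (a joint): Hinge of the aluminium lid, rad: 0 = shut; starts at 1.27 to 1.5, standing nearly upright on the chamber's far rim. Lid 200 x 200 x 12 mm, 0.3 kg, stiff hinge: it stays where it is left; about 3 N at its free edge moves it. It swings towards the front and down, and can be pushed shut on its outer face.
- lid_hinge (a point): Middle of the lid's hinge line (on the chamber's far rim, 130 mm above the table, 100 mm behind the chamber's centre); axes as the dryer's, the hinge line runs along y. The lid's inner face passes through this line, the outer face is 12 mm from it.
- lid_tab (a point): Outer end, in the middle, of the black tab (80 mm wide, 10 mm thick, 20 mm beyond the lid's free edge), 220 mm from the hinge; moves with the lid.
- dial (a joint): Angle of the white selector dial, rad, growing clockwise as seen looking at the panel. Four spring detents at 0, 0.7, 1.4 and 2.1 (end stops at 0 and 2.1); the red mark is at 1.4, white dots mark the others. It starts at 0 or 0.7. Turning takes up to 0.12 N m; let go, it settles in the nearest detent.
- dial_grip (a point): Point on the dial's axis in the middle of its grip bar, 29 mm out from the panel; turns with the dial: x = along the bar to the end with the black pointer stripe, z = the dial's axis, away from the panel. The bar is 74 mm long, 16 mm thick and reaches from 11 to 41 mm above the panel, on a round plate 76 mm across and 11 mm thick.
- red_mark (a point): Red round mark, 18 mm, on the panel, 58 mm from the dial's axis: where the pointer must aim.
- ornament: Small brown ball, 66 mm across, covered in slices of nutshell, 0.12 to 0.25 kg, standing on a round wooden foot of 52 mm; origin: centre of the foot's underside, z up. A round wooden stem of 24 mm diameter rises from the ball's top, from 74 to 110 mm above the origin: take it there. Stands left or right of the dryer.
- glue: White bottle with an orange cap, 56 mm across, 150 mm high, a bystander; origin under its centre. Stands on the other side from the ornament.
- shell_tray: Dark steel tray of nutshell slices, 180 x 200 x 45 mm, a bystander; origin under its centre.
- big_ball: Half-covered pale and brown ball, 132 mm across, 128 mm high, a bystander; origin under its centre.
Mind the look-alikes: they are no part of the job. There is more than one size of the ornament; the job needs the smallest.

How it is judged:
By the outcome, as a careful person would: the job done as asked, in the order asked, and still so for the second after the job is handed in, with the robot touching nothing.
It also fails if it takes over 64 s, if anything falls off the work surface, if the arm or the gripper's body presses on something with over 40 N, if the wrist force passes 120 N, or if a joint passes its speed limit or range.

## Working session

There is one attempt and no reset: what is moved stays moved. The work goes in short steps, Python scripts to look and compute and a shell command to move; the robot and the scene stay as the last step left them, time stands still between calls to the robot, and variables do not carry over. Pictures are saved under pics/ and viewed, at most 10 in all, crops included, and the job is handed in when it is done.

```bash
ls; mkdir -p pics
cat > h.py <<'E'
import numpy as np, cv2, json
from station import status, viewer, finish_job, ctrl
def cam(name):
    d=viewer.get_image(name); im=d["img"]; h=im.shape[0]
    f=h/2/np.tan(np.radians(d["fovy"])/2)
    K=np.array([[f,0,d["cx"]],[0,f,d["cy"]],[0,0,1]]); R=cv2.Rodrigues(np.array(d["rvec"],float))[0]; t=np.array(d["tvec"],float)
    return dict(img=im[:,:,::-1].copy(),K=K,R=R,t=t,c=-R.T@t)
def ray(c,u,v):
    r=c["R"].T@np.linalg.inv(c["K"])@np.array([u,v,1.]); return r/np.linalg.norm(r)
def onz(c,u,v,z):
    r=ray(c,u,v); return c["c"]+r*(z-c["c"][2])/r[2]
def tri(c1,p1,c2,p2):
    A=[];b=[]
    for c,p in((c1,p1),(c2,p2)):
        r=ray(c,*p);M=np.eye(3)-np.outer(r,r);A.append(M);b.append(M@c["c"])
    return np.linalg.lstsq(np.vstack(A),np.hstack(b),rcond=None)[0]
def proj(c,P):
    p=c["K"]@(c["R"]@np.array(P,float)+c["t"]); return p[:2]/p[2]
def rel(P,Rt):
    """rows needed: shift (tool axes, units 30mm) and turn (units 5deg)"""
    o=status.get_obs(); R=cv2.Rodrigues(np.array(o["tool_rot"],float))[0]
    s=R.T@(np.array(P)-np.array(o["tool_pos"]))/0.03
    w=cv2.Rodrigues(R.T@Rt)[0].ravel()/np.radians(5)
    return s.round(2),w.round(2)
E
python3 - <<'E'
from h import *
a=cam("scene");b=cam("top")
cv2.imwrite("pics/s.png",a["img"]);cv2.imwrite("pics/t.png",b["img"])
for c in(a,b):print(c["c"],c["K"][0,0],c["R"][2])
o=status.get_obs();print(o["tool_rot"],cv2.Rodrigues(np.array(o["tool_rot"]))[0].round(3),ctrl.hold_point_z)
E
```

```text
pics
[ 1.34725487 -0.58020587  1.13686024] 469.4132181141382 [-0.58678366  0.4072819  -0.6998617 ]
[0.26901804 0.0129833  1.60842368] 478.3747843167242 [ 0.13201986  0.01614601 -0.99111557]
[-3.10355734e+00 -4.75014513e-01  1.34415281e-04] [[ 0.954  0.299 -0.   ]
 [ 0.299 -0.954  0.002]
 [ 0.    -0.002 -1.   ]] 0.0187
```

View pics/s.png

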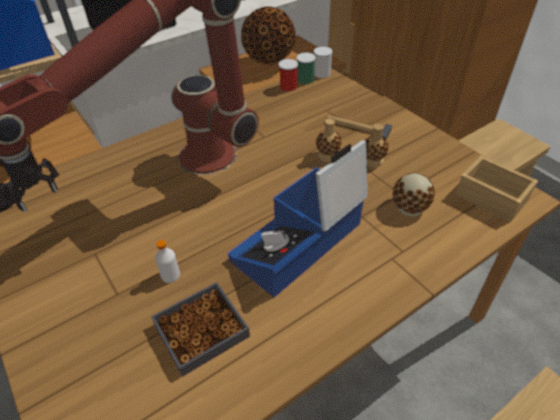

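View pics/t.png

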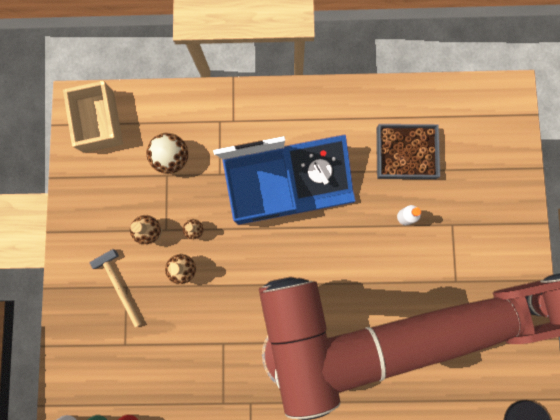

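The top view shows three stemmed balls at (145,229), (193,229) and (180,268). The one at (193,229) looks smallest, so it fits the description. The dryer is around (290,180), the dial at (320,171) and the red mark at (323,154). I'll enlarge to confirm.

Run:
```python
from h import *
a=cam("scene");b=cam("top")
A=cv2.resize(b["img"][195:295,120:220],(400,400),interpolation=cv2.INTER_CUBIC)
B=cv2.resize(b["img"][125:225,210:360],(800,533),interpolation=cv2.INTER_CUBIC)[:, :]
C=cv2.resize(a["img"][105:205,300:400],(400,400),interpolation=cv2.INTER_CUBIC)
cv2.imwrite("pics/c1.png",np.hstack([A,C]));cv2.imwrite("pics/c2.png",B)
for n,p in dict(small=(193,229),l=(145,229),m=(180,268)).items(): print(n,onz(b,*p,0.1))
for P in ["red"]:
  for c,n,(r0,r1,c0,c1) in((a,"s",(220,270,240,330)),(b,"t",(140,170,300,345))):
    h=c["img"].astype(int); m=(h[...,2]>130)&(h[...,1]<70)&(h[...,0]<70); m2=np.zeros_like(m);m2[r0:r1,c0:c1]=m[r0:r1,c0:c1]
    ys,xs=np.nonzero(m2);print("red",n,len(xs),xs.mean(),ys.mean())
# blue top contour
hsv=cv2.cvtColor(b["img"],cv2.COLOR_BGR2HSV);m=((hsv[...,0]>105)&(hsv[...,0]<130)&(hsv[...,1]>150)).astype(np.uint8)
m[:120]=0;m[240:]=0
q=cv2.findContours(m,0,2)[0];q=max(q,key=cv2.contourArea)
print(cv2.approxPolyDP(q,4,True).reshape(-1,2).tolist())
# white dial in top
h=b["img"][140:200,295:350].astype(int);mm=(h.min(2)>150)
ys,xs=np.nonzero(mm);print("dialwhite",xs.mean()+295,ys.mean()+140,xs.min()+295,xs.max()+295,ys.min()+140,ys.max()+140)
```

```text
small [0.40428949 0.32325574 0.1       ]
l [0.40694612 0.47637602 0.1       ]
m [0.28215537 0.36311863 0.1       ]
red s 11 283.0 250.0
red t 28 322.67857142857144 152.67857142857142
[[344, 136], [224, 160], [234, 219], [353, 201]]
dialwhite 319.94962216624685 171.7455919395466 303 334 155 183
```

View pics/c1.png

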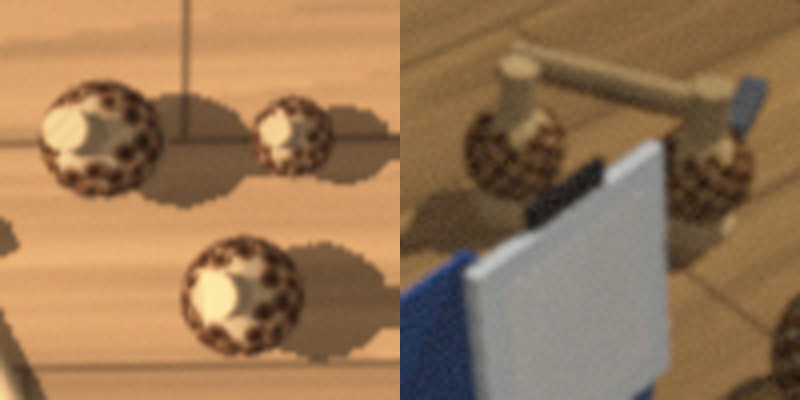

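View pics/c2.png

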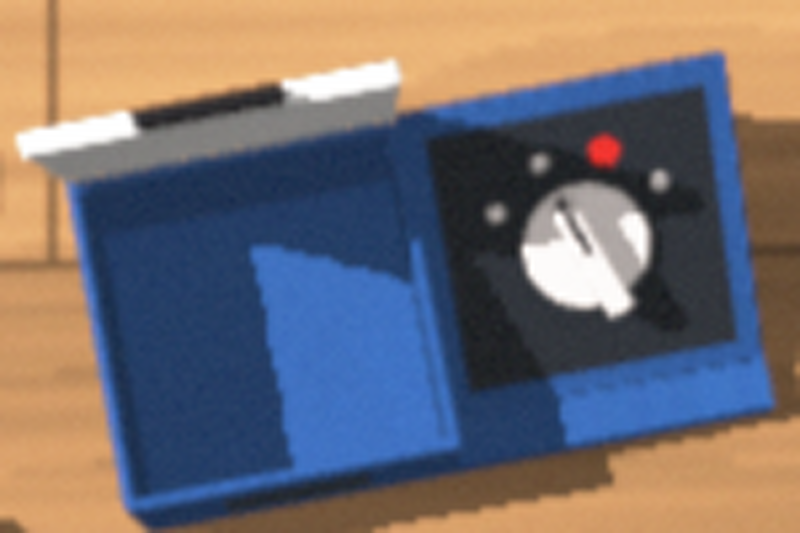

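Enlarged, the ball at (193,229) is clearly the smallest: about 20 px across, or roughly 66 mm. Its stem top is at (189.5,227.5). The two others are about 30 px, and the scene view shows both of those with stems. The dial pointer aims at the second dot (0.7), so it needs +0.7 clockwise. Next I'll work out the positions.

```bash
cat > scene.py <<'E'
from h import *
def geom(b):
    cr=lambda u,v:(210+u/5.3333,125+v/5.3333)
    FL=onz(b,*cr(130,503),.13);FM=onz(b,*cr(458,450),.13);BL=onz(b,*cr(72,182),.13);BR=onz(b,*cr(723,53),.133)
    return FL,FM,BL,BR
E
python3 - <<'E'
from scene import *
b=cam("top");a=cam("scene")
FL,FM,BL,BR=geom(b)
for n,p in zip("FL FM BL BR".split(),(FL,FM,BL,BR)):print(n,p.round(4))
d=lambda p,q:np.linalg.norm((p-q)[:2])
print("FL-FM .2",d(FL,FM),"FL-BL .2",d(FL,BL),"BL-BR .4",d(BL,BR),"FL-BR .447",d(FL,BR))
ang=lambda v:np.degrees(np.arctan2(v[1],v[0]))
print("yaw",ang(BL-FL),ang(FL-FM)-90,ang(BL-BR)-90)
print("stem top",onz(b,189.5,227.5,.11),"ball ctr",onz(b,193.2,228.8,.043))
print("lid tab top tri?", [onz(b,210+u/5.3333,125+v/5.3333,.34) for u,v in((18,140),(398,68))])
# yaw from average, centre
y=np.radians(np.mean([ang(BL-FL),ang(FL-FM)-90,ang(BL-BR)-90]))
X=np.array([np.cos(y),np.sin(y),0]);Y=np.array([-np.sin(y),np.cos(y),0])
cs=[FL+.1*X-.2*Y,FM+.1*X,BL-.1*X-.2*Y,BR-.1*X+.2*Y]
print(np.degrees(y),[c.round(4) for c in cs])
# red mark from two views
print("red tri",tri(b,(322.9,152.9),a,(283,250)))
E
```

```text
FL [0.4296 0.1881 0.13  ]
FM [ 0.4573 -0.0039  0.13  ]
BL [0.6219 0.2221 0.13  ]
BR [ 0.6917 -0.1658  0.133 ]
FL-FM .2 0.1939672141549477 FL-BL .2 0.19528264642590434 BL-BR .4 0.3941391695082212 FL-BR .447 0.4403703946330741
yaw 10.040165065095831 8.215304441058436 10.205828027468172
stem top [0.40832936 0.33231812 0.11      ] ball ctr [0.41005018 0.3343253  0.043     ]
lid tab top tri? [array([0.59426871, 0.22009589, 0.34      ]), array([0.62802734, 0.02536375, 0.34      ])]
9.487099177874146 [array([0.5612, 0.0073, 0.13  ]), array([0.556 , 0.0126, 0.13  ]), array([0.5562, 0.0084, 0.13  ]), array([0.5601, 0.015 , 0.133 ])]
red tri [ 0.64045196 -0.09396371  0.11109737]
```

```bash
python3 -m jog '[[0,0,1,0.7,-0.95,-0.06,1],[0,0,0.5,0.7,-0.95,-0.06,1],[0,0,0,0.7,-0.95,-0.06,1],[0,0,0,0.7,-0.95,-0.06,1],[0,0,0,0.7,-0.95,-0.06,1]]' 30 && python3 -m jog '[[0,0,0,0.7,-0.95,-0.06,1],[0,0,0,0.7,-0.95,-0.06,1],[0,0,0,0.7,-0.95,-0.06,1],[0,0,0,0.7,-0.95,-0.06,1],[0,0,0,0.7,-0.95,-0.06,1]]'
python3 - <<'E'
from h import *
y=np.radians(9.8);c,s=np.cos(y),np.sin(y);R=np.array([[c,s,0],[s,-c,0],[0,0,-1]])
print(rel([.409,.333,.25],R),status.get_obs()["q"])
E
```

```text
t: 0.92
tool_pos: [0.2606, -0.4344, 0.2404]
tool_rot: [3.13, 0.271, 0.0]
contact_force: [-0.4, 0.3, 0.4]
opening: 0.0853
grip_force: 0.0
t: 1.55
tool_pos: [0.3395, -0.276, 0.2495]
tool_rot: [3.13, 0.271, 0.001]
contact_force: [0.2, 0.1, -0.8]
opening: 0.0856
grip_force: 0.0
(array([  5.77, -19.6 ,  -0.02]), array([ 0.  , -0.  ,  0.02])) [-8.53033331e-01 -4.32690800e-01  2.00422758e+00  9.55760978e-05
  1.56962662e+00  5.45070779e-01]
```

```bash
R='1'; python3 -m jog '[[0,0,0,0.3,-1,0,1],[0,0,0,0.3,-1,0,1],[0,0,0,0.3,-1,0,1],[0,0,0,0.3,-1,0,1],[0,0,0,0.3,-1,0,1]]' >/dev/null && python3 -m jog '[[0,0,0,0.3,-1,0,1],[0,0,0,0.3,-1,0,1],[0,0,0,0.3,-1,0,1],[0,0,0,0.3,-1,0,1],[0,0,0,0.3,-1,0,1]]' && python3 -m jog '[[0,0,0,0.3,-1,0,1],[0,0,0,0.3,-1,0,1],[0,0,0,0.3,-1,0,1],[0,0,0,0.3,-1,0,1],[0,0,0,0.2,-0.6,0,1]]' && python3 -m jog '[[0,0,0,0.1,-0.6,0,1],[0,0,0,0,0,0,1],[0,0,0,0,0,0,1]]'
python3 - <<'E'
from h import *
w=cam("wrist");cv2.imwrite("pics/w1.png",w["img"])
y=np.radians(9.8);c,s=np.cos(y),np.sin(y);R=np.array([[c,s,0],[s,-c,0],[0,0,-1]])
print(rel([.409,.333,.25],R),proj(w,[.409,.333,.11]),proj(w,[.409,.333,.0]),w["c"],w["R"][2])
E
```

```text
t: 2.8
tool_pos: [0.3762, 0.035, 0.2494]
tool_rot: [3.13, 0.271, 0.001]
contact_force: [0.1, 0.1, 1.3]
opening: 0.0854
grip_force: 0.0
t: 3.42
tool_pos: [0.3937, 0.1784, 0.2493]
tool_rot: [-3.13, -0.273, 0.0]
contact_force: [0.2, -0.2, 0.6]
opening: 0.0856
grip_force: 0.0
t: 3.8
tool_pos: [0.3936, 0.195, 0.2493]
tool_rot: [3.129, 0.271, -0.0]
contact_force: [0.2, 0.8, 0.5]
opening: 0.0858
grip_force: 0.0
(array([ 1.29, -4.45, -0.02]), array([ 0.  , -0.  ,  0.01])) [132.99834705 157.32391221] [173.88028893 143.99067116] [0.47227739 0.20921224 0.39167749] [-0.3082904  -0.05387089 -0.94976574]
```

View pics/w1.png

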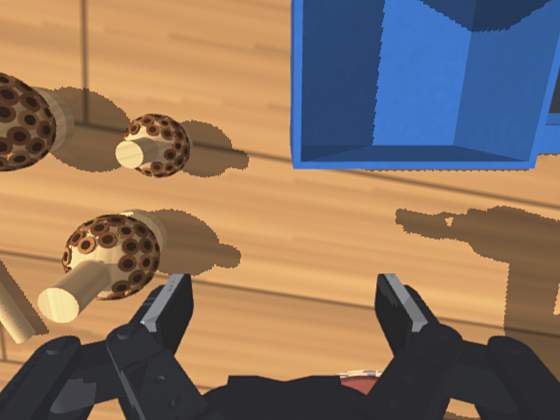

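The wrist view shows the smallest ornament with its stem top at (129,154), close to the predicted (133,157). The chamber's front-left rim corner is at (292,168).

Run:
```python
from h import *
w=cam("wrist")
print(onz(w,129,154,.11),onz(w,292,168,.13),onz(w,537,167,.13),onz(w,156,144,.043))
y=np.radians(9.8);c,s=np.cos(y),np.sin(y);R=np.array([[c,s,0],[s,-c,0],[0,0,-1]])
p=onz(w,129,154,.11);p[2]=.25
print(rel(p,R))
```

```text
[0.41146566 0.33643491 0.11      ] [0.42720751 0.19416605 0.13      ] [ 0.46265099 -0.00541603  0.13      ] [0.41277613 0.33829195 0.043     ]
(array([ 1.39, -4.55, -0.02]), array([ 0.  , -0.  ,  0.01]))
```

```bash
python3 -m jog '[[0,0,0,0.28,-0.91,0,1],[0,0,0,0.28,-0.91,0,1],[0,0,0,0.28,-0.91,0,1],[0,0,0,0.28,-0.91,0,1],[0,0,0,0.26,-0.9,0,1]]' >/dev/null && python3 -m jog '[[0,0,0,0,0,0,1],[0,0,0,0,0,0.6,1],[0,0,0,0,0,0.8,1],[0,0,0,0,0,0.8,1],[0,0,0,0,0,0.8,1]]' && python3 -m jog '[[0,0,0,0,0,0.8,1],[0,0,0,0,0,0.7,1],[0,0,0,0,0,0,1],[0,0,0,0,0,0,1]]'
python3 - <<'E'
from h import *
w=cam("wrist");cv2.imwrite("pics/w2.png",w["img"])
y=np.radians(10);c,s=np.cos(y),np.sin(y);R=np.array([[c,s,0],[s,-c,0],[0,0,-1]])
print(rel([.411,.335,.079],R))
E
```

```text
t: 5.15
tool_pos: [0.4106, 0.3351, 0.1572]
tool_rot: [3.129, 0.269, -0.002]
contact_force: [0.4, -0.7, -0.7]
opening: 0.0853
grip_force: 0.0
t: 5.65
tool_pos: [0.4113, 0.3362, 0.1146]
tool_rot: [-3.13, -0.27, -0.001]
contact_force: [0.9, 0.0, 0.2]
opening: 0.0854
grip_force: 0.0
(array([-0.03,  0.05,  1.21]), array([-0.01, -0.02, -0.03]))
```

View pics/w2.png

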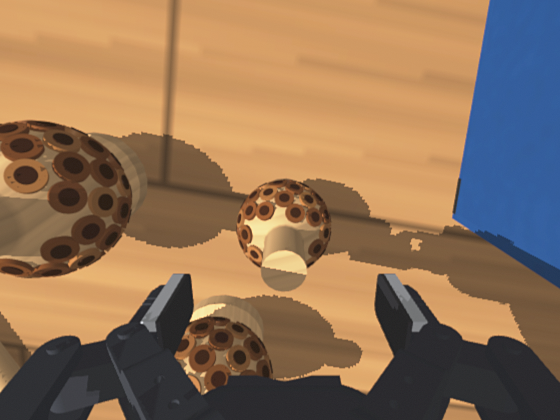

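The stem top at (285,270) sits midway between the fingers. I'll descend and grip gently.

```bash
python3 - <<'E'
from h import *
w=cam("wrist");print(onz(w,285,269,.11),status.get_obs()["tool_pos"])
E
python3 -m jog '[[0,0,0,0,0,0.6,1],[0,0,0,0,0,0.6,1],[0,0,0,0,0,0,1],[0,0,0,0,0,0,1]]'
```

```text
[0.412285   0.33651761 0.11      ] [0.41170423 0.33679134 0.1155047 ]
t: 6.25
tool_pos: [0.4109, 0.3366, 0.0779]
tool_rot: [3.13, 0.271, -0.001]
contact_force: [0.5, -0.2, 0.4]
opening: 0.0854
grip_force: 0.0
```

```bash
python3 -m jog '[[0,0,0,0,0,0,-0.3],[0,0,0,0,0,0,-0.6],[0,0,0,0,0,0,-1],[0,0,0,0,0,0,-1],[0,0,0,0,0,0,-1]]' 35 && python3 -m jog '[[0,0,0,0,0,0,-1],[0,0,0,0,0,-0.3,-1],[0,0,0,0,0,-0.6,-1],[0,0,0,0,0,-1,-1],[0,0,0,0,0,-1,-1]]' && python3 -m jog '[[0,0,0,0,0,-1,-1],[0,0,0,0,0,-1,-1],[0,0,0,0,0,-0.6,-1],[0,0,0,0,0,0,-1],[0,0,0,0,0,0,-1]]'
python3 - <<'E'
from h import *
y=np.radians(10);c,s=np.cos(y),np.sin(y);R=np.array([[c,s,0],[s,-c,0],[0,0,-1]])
X=R[:,0];Y=-R[:,1]
# chamber centre candidates from wrist corners and from top estimate
FL=np.array([.4272,.1942,0]);FM=np.array([.4627,-.0054,0])
print((FL+FM)/2+.1*X, np.array([.558,.0105,0])+.1*Y)
E
```

```text
t: 6.88
tool_pos: [0.4112, 0.3367, 0.0787]
tool_rot: [-3.13, -0.271, -0.001]
contact_force: [-0.3, -1.5, 2.8]
opening: 0.023
grip_force: 34.2
t: 7.5
tool_pos: [0.4109, 0.3367, 0.167]
tool_rot: [-3.13, -0.271, -0.0]
contact_force: [0.0, -0.2, -3.0]
opening: 0.023
grip_force: 34.4
t: 8.12
tool_pos: [0.4104, 0.3363, 0.2419]
tool_rot: [3.129, 0.271, -0.003]
contact_force: [-0.7, -0.1, -2.9]
opening: 0.0228
grip_force: 34.5
[0.54343078 0.11176482 0.        ] [0.54063518 0.10898078 0.        ]
```

Run:
```python
from h import *
y=np.radians(10);c,s=np.cos(y),np.sin(y);R=np.array([[c,s,0],[s,-c,0],[0,0,-1]])
print(rel([.5125,.105,.25],R))
```

```text
(array([ 2.03,  8.18, -0.27]), array([ 0.01,  0.02, -0.02]))
```

```bash
python3 -m jog '[[0,0,0,0.1,0.3,-0.2,-1],[0,0,0,0.2,0.7,-0.1,-1],[0,0,0,0.2,0.8,0,-1],[0,0,0,0.2,0.8,0,-1],[0,0,0,0.2,0.8,0,-1]]' && python3 -m jog '[[0,0,0,0.2,0.8,0,-1],[0,0,0,0.2,0.8,0,-1],[0,0,0,0.2,0.8,0,-1],[0,0,0,0.2,0.8,0,-1],[0,0,0,0.2,0.8,0,-1]]' && python3 -m jog '[[0,0,0,0.13,0.5,0,-1],[0,0,0,0,0,0,-1],[0,0,0,0,0,0,-1],[0,0,0,0,0,0,-1]]'
python3 - <<'E'
from h import *
y=np.radians(10);c,s=np.cos(y),np.sin(y);R=np.array([[c,s,0],[s,-c,0],[0,0,-1]])
print(rel([.5125,.105,.25],R))
w=cam("wrist");s=cam("scene")
cv2.imwrite("pics/p1.png",cv2.resize(np.hstack([w["img"][::1,:],s["img"][90:,:][:, :].copy() if 0 else s["img"]]),(800,300)))
E
```

```text
t: 8.75
tool_pos: [0.4553, 0.2394, 0.2516]
tool_rot: [3.129, 0.271, -0.002]
contact_force: [-0.2, -0.1, -2.3]
opening: 0.023
grip_force: 34.6
t: 9.38
tool_pos: [0.5054, 0.1264, 0.2516]
tool_rot: [3.13, 0.271, -0.002]
contact_force: [0.2, 0.6, -2.7]
opening: 0.0231
grip_force: 34.6
t: 9.88
tool_pos: [0.5115, 0.1144, 0.2523]
tool_rot: [-3.129, -0.273, 0.0]
contact_force: [-0.1, -0.6, -2.6]
opening: 0.0228
grip_force: 34.7
(array([-0.02,  0.31,  0.08]), array([-0.  ,  0.  , -0.01]))
```

View pics/p1.png

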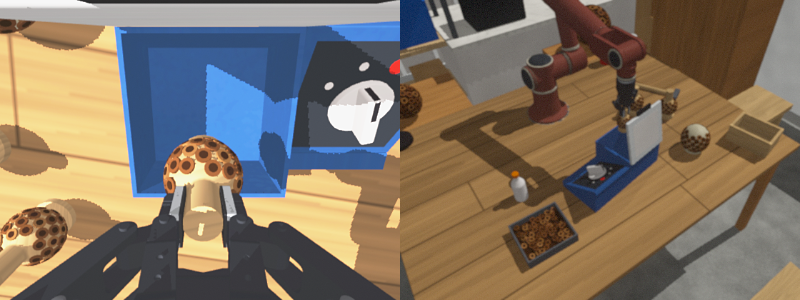

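Ornament held upright over the chamber, centred between its side walls and clear of the lid. I'll lower it, slowly at the end.

```bash
python3 -m jog '[[0,0,0,0,0.2,0.5,-1],[0,0,0,0,0.1,0.8,-1],[0,0,0,0,0,0.8,-1],[0,0,0,0,0,0.8,-1],[0,0,0,0,0,0.8,-1]]' && python3 -m jog '[[0,0,0,0,0,0.8,-1],[0,0,0,0,0,0.5,-1],[0,0,0,0,0,0.2,-1],[0,0,0,0,0,0.1,-1],[0,0,0,0,0,0,-1]]' && python3 -m jog '[[0,0,0,0,0,0.05,-1],[0,0,0,0,0,0,-1]]'
```

```text
t: 10.6
tool_pos: [0.5127, 0.1046, 0.1393]
tool_rot: [3.13, 0.271, -0.002]
contact_force: [0.8, 0.3, -2.3]
opening: 0.0231
grip_force: 34.8
t: 11.22
tool_pos: [0.5139, 0.1048, 0.094]
tool_rot: [3.13, 0.271, 0.002]
contact_force: [0.2, -0.1, -2.8]
opening: 0.0231
grip_force: 34.8
t: 11.48
tool_pos: [0.5136, 0.1048, 0.0922]
tool_rot: [3.13, 0.271, 0.001]
contact_force: [0.2, -0.8, -2.4]
opening: 0.0228
grip_force: 34.8
```

```bash
python3 -m jog '[[0,0,0,0,0,0.1,-1],[0,0,0,0,0,0.05,-1],[0,0,0,0,0,0,-1]]' && python3 -m jog '[[0,0,0,0,0,0.05,-1],[0,0,0,0,0,0,-1]]' && python3 -m jog '[[0,0,0,0,0,0.03,-1],[0,0,0,0,0,0,-1]]'
```

```text
t: 11.85
tool_pos: [0.5131, 0.1048, 0.087]
tool_rot: [-3.13, -0.271, 0.001]
contact_force: [0.1, -0.3, -1.8]
opening: 0.0229
grip_force: 34.8
t: 12.1
tool_pos: [0.5132, 0.1048, 0.0856]
tool_rot: [-3.13, -0.271, 0.001]
contact_force: [0.3, 0.1, -2.2]
opening: 0.0231
grip_force: 34.8
t: 12.35
tool_pos: [0.5133, 0.1048, 0.0848]
tool_rot: [3.13, 0.271, -0.0]
contact_force: [0.5, -0.2, -3.0]
opening: 0.023
grip_force: 34.8
```

```bash
python3 -m jog '[[0,0,0,0,0,0.03,-1],[0,0,0,0,0,0,-1]]' && python3 -m jog '[[0,0,0,0,0,0.03,-1],[0,0,0,0,0,0,-1]]' && python3 -m jog '[[0,0,0,0,0,0.02,-1],[0,0,0,0,0,0,-1]]'
```

```text
t: 12.6
tool_pos: [0.5137, 0.1048, 0.0847]
tool_rot: [3.13, 0.271, 0.001]
contact_force: [-2.3, -1.1, 2.2]
opening: 0.0231
grip_force: 35.2
t: 12.85
tool_pos: [0.514, 0.1048, 0.0847]
tool_rot: [3.13, 0.271, 0.002]
contact_force: [-3.8, -1.0, 7.3]
opening: 0.023
grip_force: 35.7
t: 13.1
tool_pos: [0.5142, 0.1049, 0.0847]
tool_rot: [3.13, 0.271, 0.002]
contact_force: [-4.1, -0.9, 9.3]
opening: 0.0228
grip_force: 36.0
```

It's in contact with the floor. I'll relieve the pressure, release, and rise.

```bash
python3 -m jog '[[0,0,0,0,0,-0.07,-1],[0,0,0,0,0,0,-0.4],[0,0,0,0,0,0,-0.3],[0,0,0,0,0,0,0.1],[0,0,0,0,0,0,0.3]]' && python3 -m jog '[[0,0,0,0,0,0,0.4],[0,0,0,0,0,0,0.4],[0,0,0,0,0,-0.4,0.4],[0,0,0,0,0,-0.8,0.4],[0,0,0,0,0,-1,0.4]]' && python3 -m jog '[[0,0,0,0,0,-1,0.4],[0,0,0,0,0,-1,0.4],[0,0,0,0,0,-1,0.4],[0,0,0,0,0,-0.5,0.4],[0,0,0,0,0,0,0.4]]'
python3 - <<'E'
from h import *
w=cam("wrist")
cv2.imwrite("pics/p2.png",w["img"])
print(status.get_obs()["q"])
E
```

```text
t: 13.72
tool_pos: [0.5133, 0.1048, 0.0845]
tool_rot: [-3.13, -0.271, 0.0]
contact_force: [-0.3, -0.3, 0.2]
opening: 0.0557
grip_force: 0.0
t: 14.35
tool_pos: [0.513, 0.1048, 0.1515]
tool_rot: [-3.13, -0.271, 0.001]
contact_force: [0.9, -0.3, 0.7]
opening: 0.0601
grip_force: 0.0
t: 14.98
tool_pos: [0.514, 0.1049, 0.2571]
tool_rot: [3.13, 0.271, 0.004]
contact_force: [0.0, -0.4, -0.2]
opening: 0.0597
grip_force: 0.0
[ 5.93384742e-02 -2.05351051e-01  1.81686300e+00 -2.44742078e-05
  1.53000171e+00  1.45725934e+00]
```

View pics/p2.png

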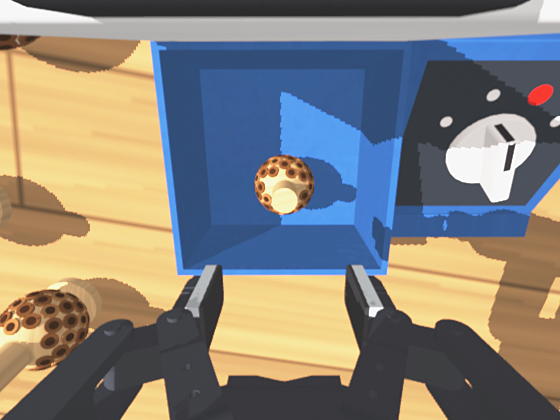

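The ornament stands upright on the chamber floor at (284,185), with its stem top at (285,202), and the fingers are clear. Next I'll measure the lid edge and refine the box pose.

Run:
```python
from h import *
w=cam("wrist");b=cam("top")
y=np.radians(10);X=np.array([np.cos(y),np.sin(y),0]);Y=np.array([-np.sin(y),np.cos(y),0])
P=[onz(w,*p,.13) for p in((178,275),(388,274))]
print([p.round(4) for p in P],np.degrees(np.arctan2(*(P[0]-P[1])[[1,0]]))-90,(P[0]+P[1])/2+.1*X)
O=np.array([.559,.0115,0]);H=O+.1*Y+.1*X;print("O->H",H)
for u,v in((45,163),(398,88),(18,138),(395,62)):
    p=onz(b,210+u/5.3333,125+v/5.3333,.33)-H;print("edge fwd",-(p@X),"lat",p@Y)
# wrist-view lid inner free edge: lower white/dark boundary ~ row 40 at col 280
# marks on panel plane through dial: normal
N=-.5*X+np.array([0,0,.866]);
def onp(c,u,v,P0):
    r=ray(c,u,v);return c["c"]+r*((P0-c["c"])@N)/(r@N)
red=tri(w,(541,94),b,(322.9,152.9));print("red",red,(red-O)@X,(red-O)@Y)
for p in((445,122),(493,95)):
    q=onp(w,*p,red)-O;print("dots",q@X,q@Y,q[2])
```

```text
[array([0.4268, 0.192 , 0.13  ]), array([ 0.462 , -0.0038,  0.13  ])] 10.180775564565806 [0.542871   0.11146177 0.13      ]
O->H [0.64011596 0.12734559 0.        ]
edge fwd 0.04087696447204904 lat 0.08886993359902007
edge fwd 0.03720901631607937 lat -0.09671972268869583
edge fwd 0.025195846433368408 lat 0.10028547074424769
edge fwd 0.023384905650569512 lat -0.09781471744344378
red [ 0.64067404 -0.09417995  0.10994077] 0.06208209402150555 -0.11825698632347811
dots 0.03885654365936415 -0.04689274010283781 0.09653110062764397
dots 0.06140464892168519 -0.07792172623779403 0.10954963715323357
```

```bash
python3 -m jog '[[0,0,0,0,0,-0.6,-0.5],[0,0,0,0,0,-1,-1],[0,0,0,0,0,-1,-1],[0,0,0,0,0,-1,-1],[0,0,0,0,0,-1,-1]]' && python3 -m jog '[[0,0,0,0,0,-1,-1],[0,0,0,0.5,0,-0.2,-1],[0,0,0,0.9,0,0,-1],[0,0,0,0.9,0,0,-1],[0,0,0,0.9,0,0,-1]]' && python3 -m jog '[[0,0,0,0.9,0,0,-1],[0,0,0,0.9,0,0,-1],[0,0,0,0.5,0,0,-1],[0,0,0,0,0,0,-1],[0,0,0,0,0,0,-1]]'
python3 - <<'E'
from h import *
o=status.get_obs();print(o["q"])
y=np.radians(10);c,s=np.cos(y),np.sin(y);R=np.array([[c,s,0],[s,-c,0],[0,0,-1]])
H=np.array([.641,.128,0]);print((R.T@(o["tool_pos"]-H)),rel(H+.035*R[:,0]+[0,0,.3],R))
E
```

```text
t: 15.75
tool_pos: [0.5133, 0.1048, 0.3952]
tool_rot: [-3.13, -0.271, -0.0]
contact_force: [-0.0, -0.2, -0.8]
opening: -0.0001
grip_force: 0.0
t: 16.38
tool_pos: [0.6087, 0.1215, 0.4303]
tool_rot: [-3.13, -0.271, -0.0]
contact_force: [0.1, 0.3, -0.4]
opening: 0.0002
grip_force: 0.0
t: 17.0
tool_pos: [0.6755, 0.1332, 0.43]
tool_rot: [3.13, 0.271, -0.0]
contact_force: [-0.2, -0.9, 0.4]
opening: 0.0002
grip_force: 0.0
[ 8.66863072e-02  1.63100065e-01  1.16968451e+00 -1.07762372e-05
  1.80884818e+00  1.48454468e+00]
[ 0.03487752  0.0008893  -0.43003567] (array([ 0.  , -0.03,  4.33]), array([ 0.  ,  0.  , -0.02]))
```

```bash
python3 -m jog '[[0,0,0,0,0,0.7,-1],[0,0,0,0,0,1,-1],[0,0,0,0,0,1,-1],[0,0,0,0,0,1,-1],[0,0,0,0,0,0.6,-1]]' && python3 -m jog '[[0,0,0,-0.3,0,0,-1],[0,0,0,-0.5,0,0,-1],[0,0,0,-0.5,0,0,-1],[0,0,0,-0.3,0,0,-1]]' && python3 -m jog '[[0,0,0,-0.4,0,0.1,-1],[0,0,0,-0.4,0,0.1,-1],[0,0,0,0,0,0,-1]]'
```

```text
t: 17.62
tool_pos: [0.6748, 0.1331, 0.2992]
tool_rot: [-3.13, -0.271, 0.003]
contact_force: [0.6, 0.1, 0.4]
opening: 0.0002
grip_force: 0.0
t: 18.12
tool_pos: [0.6286, 0.1249, 0.3022]
tool_rot: [-3.13, -0.271, -0.006]
contact_force: [2.9, -0.1, -1.5]
opening: 0.0001
grip_force: 1.3
t: 18.5
tool_pos: [0.6038, 0.1207, 0.2943]
tool_rot: [3.13, 0.271, -0.002]
contact_force: [-0.5, -0.3, -0.7]
opening: -0.0
grip_force: 0.0
```

```bash
python3 -m jog '[[0,0,0,-0.6,0,0.2,-1],[0,0,0,-0.5,0,0.25,-1],[0,0,0,-0.5,0,0.3,-1],[0,0,0,-0.5,0,0.35,-1],[0,0,0,-0.4,0,0.4,-1]]' && python3 -m jog '[[0,0,0,-0.4,0,0.4,-1],[0,0,0,-0.3,0,0.45,-1],[0,0,0,-0.25,0,0.45,-1],[0,0,0,-0.2,0,0.45,-1],[0,0,0,-0.2,0,0.45,-1]]' && python3 -m jog '[[0,0,0,-0.1,0,0.45,-1],[0,0,0,-0.1,0,0.45,-1],[0,0,0,-0.05,0,0.3,-1],[0,0,0,0,0,0,-1]]'
```

```text
t: 19.12
tool_pos: [0.5306, 0.1078, 0.2493]
tool_rot: [3.13, 0.271, -0.001]
contact_force: [-0.1, 0.3, 2.5]
opening: -0.0001
grip_force: 0.9
t: 19.75
tool_pos: [0.491, 0.1009, 0.1826]
tool_rot: [-3.13, -0.271, -0.001]
contact_force: [1.3, 0.4, 0.5]
opening: -0.0002
grip_force: 0.6
t: 20.25
tool_pos: [0.4831, 0.0996, 0.1464]
tool_rot: [-3.13, -0.271, 0.003]
contact_force: [-0.6, 0.3, 0.5]
opening: 0.0001
grip_force: 0.0
```

```bash
python3 -m jog '[[0,0,0,0,0,0.1,-1],[0,0,0,0,0,0,-1]]' && python3 -m jog '[[0,0,0,0,0,0.1,-1],[0,0,0,0,0,0,-1]]'&& python3 -m jog '[[0,0,0,0,0,0.05,-1],[0,0,0,0,0,0,-1]]'
```

```text
t: 20.5
tool_pos: [0.484, 0.0997, 0.1448]
tool_rot: [-3.13, -0.271, -0.0]
contact_force: [-0.1, 0.1, 0.2]
opening: 0.0001
grip_force: 0.0
t: 20.75
tool_pos: [0.4842, 0.0997, 0.1425]
tool_rot: [3.13, 0.271, 0.001]
contact_force: [-1.3, -0.4, 5.1]
opening: -0.0
grip_force: 2.3
t: 21.0
tool_pos: [0.4843, 0.0997, 0.1424]
tool_rot: [3.13, 0.271, 0.001]
contact_force: [-6.0, -0.6, 11.6]
opening: 0.0001
grip_force: 5.8
```

The lid met its stop: about 12 N with the tip at 142 mm, against the expected 143. I'll lift off and orient for the dial.

```bash
cat > dial.py <<'E'
from h import *
y=np.radians(10);X=np.array([np.cos(y),np.sin(y),0]);Y=np.array([-np.sin(y),np.cos(y),0]);Z=np.array([0,0,1.])
O=np.array([.560,.0125,0]);D=O+.0145*X-.098*Y+.0827*Z
S=.866*X+.5*Z;N=-.5*X+.866*Z
def Rt(a):  # a: dial angle
    B=np.cos(1.05-a)*S+np.sin(1.05-a)*Y; z=-N; return np.column_stack([B,np.cross(z,B),z])
E
python3 -m jog '[[0,0,0,0,0,-0.5,-1],[0,0,0,0,0,-1,-1],[0,0,0,0,0,-1,0],[0,0,0,0,0,-1,0.2],[0,0,0,0,0,-1,0.2]]' && python3 -m jog '[[0,0,0,0,0.7,-0.3,0.2],[0,0,0,0,0.8,0,0.2],[0,0,0,0,0.8,0,0.2],[0,0,0,0,0.8,0,0.2],[0,0,0,0,0.8,0,0.2]]'
python3 - <<'E'
from dial import *
print(rel(D+.1*N,Rt(.7)),status.get_obs()["q"])
E
```

```text
t: 21.62
tool_pos: [0.4837, 0.0997, 0.2763]
tool_rot: [-3.13, -0.271, -0.001]
contact_force: [0.3, 0.0, 0.1]
opening: 0.0514
grip_force: 0.0
t: 22.25
tool_pos: [0.504, -0.0164, 0.2843]
tool_rot: [3.13, 0.271, 0.001]
contact_force: [0.2, 0.4, -0.0]
opening: 0.0512
grip_force: 0.0
(array([0.82, 2.64, 3.83]), array([-1.04,  5.93, -3.94])) [-1.80192136e-01 -2.67643336e-01  1.82161137e+00  7.00135570e-05
  1.58712135e+00  1.21774281e+00]
```

```bash
python3 -m jog '[[-0.13,0.74,-0.49,0,0,0,0.2],[-0.13,0.74,-0.49,0,0,0,0.2],[-0.13,0.74,-0.49,0,0,0,0.2],[-0.13,0.74,-0.49,0,0,0,0.2]]' && python3 -m jog '[[-0.13,0.74,-0.49,0,0,0,0.2],[-0.13,0.74,-0.49,0,0,0,0.2],[-0.13,0.74,-0.49,0,0,0,0.2],[-0.13,0.74,-0.49,0,0,0,0.2],[0,0,0,0,0,0,0.2]]'
python3 - <<'E'
from dial import *
print(rel(D+.1*N,Rt(.7)),status.get_obs()["q"])
E
```

```text
t: 22.75
tool_pos: [0.5039, -0.0156, 0.2844]
tool_rot: [3.045, 0.533, 0.41]
contact_force: [-0.1, 0.4, 0.6]
opening: 0.0514
grip_force: 0.0
t: 23.38
tool_pos: [0.5032, -0.0159, 0.2837]
tool_rot: [2.891, 0.771, 0.795]
contact_force: [-0.7, 0.6, 0.1]
opening: 0.0512
grip_force: 0.0
(array([-2.  ,  2.11,  3.73]), array([-0.  ,  0.03, -0.03])) [-0.3111945  -0.63884749  2.14202832  0.25342411  1.17974358  0.69604868]
```

```bash
python3 -m jog '[[0,0,0,-0.4,0.42,0.6,0.2],[0,0,0,-0.4,0.42,0.6,0.2],[0,0,0,-0.4,0.42,0.6,0.2],[0,0,0,-0.4,0.42,0.6,0.2],[0,0,0,-0.4,0.43,0.6,0.2]]' && python3 -m jog '[[0,0,0,0,0,0,0.2],[0,0,0,0,0,0,0.2]]'
python3 - <<'E'
from dial import *
print(rel(D+.1*N,Rt(.7)))
w=cam("wrist");cv2.imwrite("pics/d1.png",w["img"])
B=Rt(.7)[:,0]
for n,p in dict(axis_top=D+.041*N,barend=D+.041*N+.037*B,barend2=D+.041*N-.037*B,red=D+.058*Rt(1.4)[:,0],dot0=D+.058*Rt(0)[:,0],dot2=D+.058*B).items():print(n,proj(w,p).round(1))
E
```

```text
t: 24.0
tool_pos: [0.5328, -0.0923, 0.1886]
tool_rot: [2.891, 0.773, 0.795]
contact_force: [0.1, 0.3, 0.6]
opening: 0.0514
grip_force: 0.0
t: 24.25
tool_pos: [0.5327, -0.0916, 0.1897]
tool_rot: [2.89, 0.774, 0.797]
contact_force: [0.0, -1.0, 0.2]
opening: 0.0515
grip_force: 0.0
(array([-0.06, -0.02,  0.75]), array([-0.  ,  0.02, -0.02]))
axis_top [283.8 223.2]
barend [283.7 174.5]
barend2 [283.9 267.4]
red [328.8 155.8]
dot0 [238.6 156. ]
dot2 [283.7 139.1]
```

View pics/d1.png

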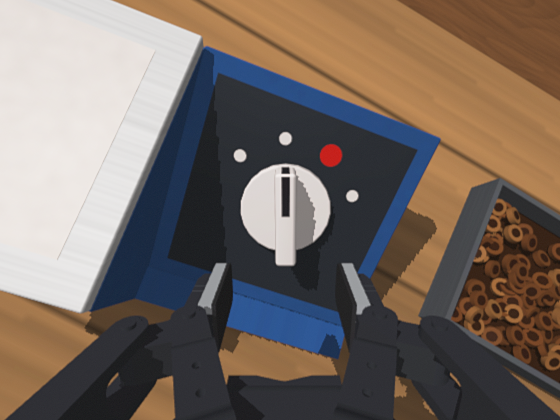

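The view confirms my geometry: the dial bar runs from (285,168) to (285,266), red mark at (331,155), dots at (240,156) and (285,139), all within about 2 px of prediction. The lid lies shut. Now I'll go down onto the bar.

```bash
python3 -m jog '[[0,0,0,-0.03,0.02,0.6,0.2],[0,0,0,-0.03,0,0.8,0.2],[0,0,0,0,0,0.8,0.2],[0,0,0,0,0,0.7,0.2],[0,0,0,0,0,0.4,0.2]]' && python3 -m jog '[[0,0,0,0,0,0.2,0.2],[0,0,0,0,0,0,0.2],[0,0,0,0,0,0,0.2]]'
python3 - <<'E'
from dial import *
print(rel(D+.016*N,Rt(.7)),status.get_obs()["q"])
E
```

```text
t: 24.92
tool_pos: [0.5804, -0.084, 0.1024]
tool_rot: [2.89, 0.775, 0.797]
contact_force: [-0.2, 0.1, -0.3]
opening: 0.0514
grip_force: 0.0
t: 25.3
tool_pos: [0.5831, -0.0844, 0.098]
tool_rot: [2.889, 0.773, 0.798]
contact_force: [0.1, -0.5, 0.4]
opening: 0.0509
grip_force: 0.0
(array([ 0.01, -0.05,  0.05]), array([ 0.01,  0.01, -0.01])) [-0.4011064  -0.18175092  2.13668603  0.3974618   0.77609808  0.41893972]
```

```bash
python3 -m jog '[[0,0,0,0,0,0,-0.4],[0,0,0,0,0,0,-0.6],[0,0,0,0,0,0,-1],[0,0,0,0,0,0,-1],[0,0,0,0,0,0,-1]]' 40 && python3 -m jog '[[0,0,0.4,0,0,0,-1],[0,0,0.7,0,0,0,-1],[0,0,0.7,0,0,0,-1],[0,0,0.7,0,0,0,-1]]' && python3 -m jog '[[0,0,0.7,0,0,0,-1],[0,0,0.7,0,0,0,-1],[0,0,0.7,0,0,0,-1],[0,0,0.7,0,0,0,-1]]'
```

```text
t: 25.92
tool_pos: [0.583, -0.0846, 0.0976]
tool_rot: [2.89, 0.773, 0.796]
contact_force: [-4.5, -2.0, 4.9]
opening: 0.0154
grip_force: 41.4
t: 26.42
tool_pos: [0.5829, -0.0843, 0.0976]
tool_rot: [-2.989, -0.457, -0.808]
contact_force: [-4.8, -0.7, 6.5]
opening: 0.0154
grip_force: 41.6
t: 26.92
tool_pos: [0.5828, -0.0839, 0.0976]
tool_rot: [-2.963, -0.087, -0.783]
contact_force: [-5.4, -0.2, 7.5]
opening: 0.015
grip_force: 41.7
```

```bash
python3 -m jog '[[0,0,0.7,0,0,0,-1],[0,0,0.7,0,0,0,-1],[0,0,0.7,0,0,0,-1],[0,0,0.6,0,0,0,-1],[0,0,0,0,0,0,-1]]'
python3 - <<'E'
from dial import *
print(rel(D+.016*N,Rt(1.4)),status.get_obs()["wrist_torque"])
E
```

```text
t: 27.55
tool_pos: [0.5829, -0.0835, 0.0976]
tool_rot: [-2.9, 0.255, -0.751]
contact_force: [-5.7, -0.0, 6.8]
opening: 0.0151
grip_force: 41.8
(array([-0.  , -0.02,  0.04]), array([-0.01,  0.02,  0.  ])) [0.24209271 0.50443952 0.14640203]
```

Exactly at 1.4. I'll release, retract along the normal and check.

```bash
python3 -m jog '[[0,0,0,0,0,0,-0.4],[0,0,0,0,0,0,0],[0,0,0,0,0,0,0.2],[0,0,0,0,0,0,0.2],[0,0,0,0,0,-0.4,0.2]]' && python3 -m jog '[[0,0,0,0,0,-0.8,0.2],[0,0,0,0,0,-1,0.2],[0,0,0,0,0,-1,0.2],[0,0,0,0,0,-1,0.2],[0,0,0,0,0,-1,0.2]]' && python3 -m jog '[[0,0,0,0,0,-0.5,0.2],[0,0,0,0,0,0,0.2],[0,0,0,0,0,0,0.2]]'
python3 - <<'E'
from dial import *
w=cam("wrist");s=cam("scene")
cv2.imwrite("pics/e1.png",np.hstack([cv2.resize(w["img"],(400,300)),cv2.resize(s["img"][150:300,220:420],(400,300))]))
E
```

```text
t: 28.18
tool_pos: [0.5761, -0.0849, 0.1066]
tool_rot: [-2.902, 0.255, -0.748]
contact_force: [0.5, 0.3, 1.2]
opening: 0.0513
grip_force: 0.0
t: 28.8
tool_pos: [0.5054, -0.0977, 0.2339]
tool_rot: [-2.902, 0.255, -0.753]
contact_force: [0.0, 0.5, -0.6]
opening: 0.0513
grip_force: 0.0
t: 29.18
tool_pos: [0.4985, -0.0986, 0.2439]
tool_rot: [-2.901, 0.255, -0.749]
contact_force: [0.4, -1.4, -1.5]
opening: 0.0515
grip_force: 0.0
```

View pics/e1.png

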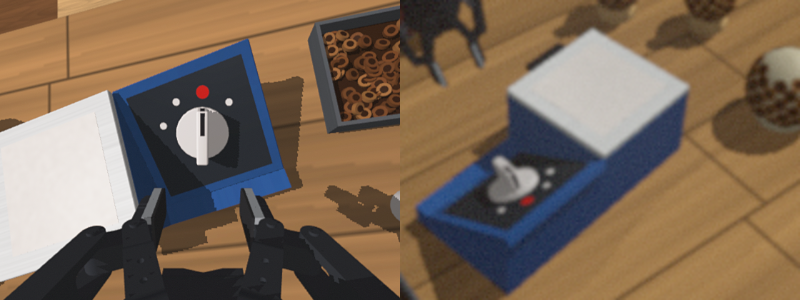

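The pointer at (203,115) aims straight at the red mark at (203,92). The lid lies flush on the chamber, the bystanders haven't moved, and the gripper touches nothing.

```bash
python3 -c "
from station import finish_job
print(finish_job())"
```

```text
the job is handed in; nothing more can be done
None
```

The job is done and handed in at about 29 s: the smallest ornament was set upright on the chamber floor, the lid pushed shut to its stop, and the dial left in the detent at the red mark, with nothing else disturbed as far as the pictures show.

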